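Load a forming die by feel and lock it

ROBOT

A 6-joint arm with a two-finger parallel gripper is mounted at the origin on the work surface. World frame = base frame: x ahead of the robot, y to its left, z up, the work surface at z = 0. Lengths are in m, angles in rad, forces in N, time in s.
With the tool pointing down it reaches from about 0.325 to 0.85 m from the base axis. Payload 4.4 kg.
Tool frame: the origin (TCP) lies at the very end of the fingers, on their centre line; the grasp point (between the pads) lies 19 mm behind it; z points along the fingers, y is the line along which they close (so a half turn about z gives the same grasp; the last joint's range is limited). The gripper opens to 94 mm and grips with 3 to 60 N. Pads are 16 mm wide; open, the fingers measure 119 mm over their backs; the gripper's body (75 mm by 177 mm) begins 78 mm behind the grasp point.
Start: joints at [0.955, 0.207, 1.542, -0, 1.393, -0.15], TCP at [0.258, 0.514, 0.205] pointing down, gripper open.
Joint ranges: [-2.73, 2.73], [-0.86, 2.22], [0.23, 2.46], [-1.11, 4.25], [0.08, 2.63], [-2.82, 2.82]. Speed limits (rad/s): [2.79, 2.79, 3.14, 3.14, 3.14, 3.14].

INTERFACE

Orientations are given as a 3x3 rotation matrix whose columns are the frame's x, y, z axes.
In Python, from plant import ctrl gives the robot as it stands.
- The arm moves only by the tool servo_tool, never from a script. Its argument "series" is a list of rows, each an object with "rot": the turn, a rotation vector about the tool's x, y, z in degrees, a list of three; "xyz": the shift along the tool's x, y, z in cm, a list of three; "jaw": the finger opening in cm, from 0 to 9.4. In form: [{"rot": [rx, ry, rz], "xyz": [tx, ty, tz], "jaw": jaw}, ...]. A call has 1 to 5 rows; each row is the pose to reach, as a shift and turn from the pose commanded when the call began, along the tool's axes at that moment; what a row does not reach only later rows make up. A row lasts 1/12 s, in which the tool goes at most 41.7 mm and 7.16 degrees, less where a joint would pass 70% of its speed; a pose out of reach is approached as far as the arm can. A call with a gripper value outside its range is refused whole. The fingers move at their own pace and stop on an object; "newtons" is the grip in N (left out, the last holds). Time passes only in rows, so rows that repeat a pose let the fingers close. It gives the time, the measured TCP pose, the force, the opening and the grip force at its end, in the units of the state.
- ctrl.sense(): the state, without advancing time (a new reading comes with each control period).
- ctrl.grab_frame(name): name is "scene" or "side" or "wrist"; returns a dict with "color" (420x560x3 uint8, red, green, blue), "depth" (420x560 float32, m along the optical axis (not along the pixel's ray), 0 where there is no reading), "intrinsics" (3x3 intrinsics, pixels), "distortion" ([k1, k2, p1, p2, k3] as OpenCV has them; the pictures are not rectified), "world_to_cam" (4x4, takes a point from world to camera coordinates). Camera axes: x right, y down, z forward; pixel columns grow to the right and rows downward; lengths in m; the calibration is good to about 2 mm. A picture is of the moment at which its call begins.
- ctrl.job_done(): hands the job in; it is judged then, once.
The state is a dict: "t": time; "qpos": joint angles; "dq": joint speeds; "joint_efforts": joint torques, N m; "ee_pos": TCP position; "orientation": TCP orientation; "wrist_force": force on the tool from outside, world axes, zero at the start; "moment": the same for the moment, N m; "gripper_width": finger opening in m; "gripper_force": force on a finger pad.
Only numpy, scipy, OpenCV 4.12 (cv2) and the standard library are available. Lean on these libraries where they do the work, as an engineer would, in place of code of your own. Each camera call takes 0.05 s, during which the arm holds its last target. There are 200 camera calls.

TASK

Swing the red-knobbed locking lever clear of the fixture's guideway, lay the die slide flat in the guideway with its dark forming block towards the blue cover, and slide it in under the cover by feel until it is fully home against the stop hidden inside, without ramming the stop. Then swing the lever all the way back over the guideway to lock it, let go, and leave the torch, jar, steel block and cup undisturbed.

Things in the scene. Friction and masses are not known exactly. Their poses are not given: they have to be found in the camera images.
- jig: Fixture on a grey base plate 260 x 190 x 12 mm, fixed to the bench, turned up to 0.3 rad either way. Origin on the bench; x axis = sliding direction (towards and into the blue cover), y left, z up. A straight guideway runs along x at y = 0: floor 12 mm above the bench, 49 mm wide between two steel rails 10 mm wide and 8 mm high, open from x = -80 to 45 mm, under the cover beyond.
- cover_mouth (a point): Middle of the guideway floor at the mouth of the blue cover (fixture x = 45 mm). The cover is 100 mm long, 73 wide, its top 52 mm above the bench, yellow stripe at the mouth; inside 49 wide, 32 high. Inside is a firm stop that cannot be seen: the slide's front end goes 30 to 70 mm past the mouth, different every time, before it meets it.
- rail_start (a point): Middle of the guideway floor at the open end of the rails, 125 mm before the mouth. The die slide's rear may overhang it.
- lever_pivot (a point): Upright axis of the locking lever, at fixture x = 35, y = 68 mm. The lever is a level L of steel bar 14 mm wide, underside 25.5 and top 34.5 mm above the bench: its nose passes over the plate of a laid-in slide but bars the forming block.
- lever (a joint): L-shaped locking lever. 0 = locked: its 56 mm nose points square across the guideway edge (fixture -y), 10 mm before the mouth, its tip 12 mm short of the middle line; its handle with the knob points to fixture -x. Grows to 1.57 rad clockwise from above: nose to -x, handle to +y, guideway clear. Starts at 0 to 0.5; clear beyond 1.2. Moves with about 1.5 N at the knob; stays where left.
- lever_knob (a point): Centre (51.5 mm above the bench) of the lever's upright red knob, 16 mm in diameter, 34 mm high, its top 68.5 mm above the bench, 90 mm from the pivot.
- die_grip (a point): Grasp point of the loose die slide (240 to 390 g): an orange upright block 22 (along) x 16 mm (across) on its plate, on the middle line, top 48 mm above the plate's underside; this point 34 mm above the underside. x axis = along the slide to its front, z up. Plate front end 112 mm ahead of this point, rear end 18 mm behind.
- die_front (a point): Middle of the front edge of the slide's aluminium plate (130 long x 44 wide x 10 mm thick, lying flat on the bench), 5 mm above its underside; axes as die_grip. A dark steel forming block 20 x 34 mm, top 23 mm above the underside, stands on the plate 5 to 25 mm behind this edge.
- die: The die slide: origin under the middle of its plate, 47 mm ahead of the grip; axes as die_grip. It slides easily on the polished guideway (about 1 N of friction under its own weight, several N if it is pressed down).
- home_pin (a joint): Weakly sprung (0.3 N) feeler pin inside the cover, 6 mm proud of the hidden stop's face: 0 = free, 0.006 m = pushed in flush, when the slide's front rests on the firm stop. The slide's own friction holds it in. It tells nothing about where the stop is.
- stop_give (a joint): How far the hidden stop's face has been forced back (m) against its stiff spring: it stands firm up to 12 N, then yields 1 mm for each further 1.5 N, up to 10 mm. More than 6 mm (21 N) is ramming.
- torch_mid (a point): Bystander: yellow gas torch can, 48 mm in diameter, 126 mm tall, upright on the bench; the point is 63 mm up on its axis.
- flux_mid (a point): Bystander: closed jar, 48 mm in diameter, 50 mm tall; the point is its centre.
- block_mid (a point): Bystander: steel bench block 50 x 50 x 22 mm; the point is its centre.
- cup_mid (a point): Bystander: grey cup behind the fixture, 66 mm in diameter, 75 mm tall; the point is about its centre.
There are look-alikes about, which are no part of the job. Of the things shaped like the die, the aluminium one is meant.

How it is judged:
On the way, in this order (a step that is already met when the one before it is completed fails the run):
1. the lever is swung clear of the guideway (beyond 1.0 rad) (value of joint lever above 1 rad), for 0.1 s.
2. the die slide lies in the guideway, fully home against the hidden stop (feeler pin in by more than 4 mm) (value of joint home_pin above 0.004 m and angle between die's own z axis and vertical below 0.06 rad and value of joint lever above 0.7 rad), for 0.2 s.
3. the lever is swung back across the guideway (below 0.15 rad) (value of joint lever below 0.15 rad), for 0.2 s.
At the end, for the whole second after the job is handed in: The die slide lies flat (tilt under 0.06 rad) on the guideway floor, within 5 mm of its middle line, block end under the cover and grip outside, front on the hidden stop (feeler pin in by more than 4 of 6 mm), at rest; the lever is back across the guideway, below 0.15 rad (value of joint home_pin above 0.004 m and value of joint lever below 0.15 rad and angle between die's own z axis and vertical below 0.06 rad and z of die in the frame of jig below 0.016 m and y of die in the frame of jig between -0.005 and 0.005 m and x of die_grip in the frame of cover_mouth below -0.03 m and linear speed of die below 0.01 m/s); the robot touches nothing.
It fails at once if the stop is rammed (forced back by more than 6 mm, about 21 N) (value of joint stop_give above 0.006 m).
It fails at once if the torch is shifted by more than 20 mm (distance of torch_mid from where it was at the start of the episode above 0.02 m).
It fails at once if the flux is shifted by more than 20 mm (distance of flux_mid from where it was at the start of the episode above 0.02 m).
It fails at once if the block is shifted by more than 20 mm (distance of block_mid from where it was at the start of the episode above 0.02 m).
It fails at once if the cup is shifted by more than 20 mm (distance of cup_mid from where it was at the start of the episode above 0.02 m).
It also fails if it takes over 72 s, if anything falls off the work surface, if the arm or the gripper's body presses on something with over 40 N, if the wrist force passes 120 N, or if a joint passes its speed limit or range.

## Working session

There is one attempt and no reset: what is moved stays moved. The work goes in short steps, Python scripts to look and compute and a tool call to move; the robot and the scene stay as the last step left them, time stands still between calls to the robot, and variables do not carry over. Pictures are saved under pics/ and viewed, at most 10 in all, crops included, and the job is handed in when it is done.

Besides the shell and the picture viewer there is one more tool, called after ">>>" by a JSON object that holds its "method" and its "body", one argument or row to a line. servo_tool: Moves the arm, as the interface text tells. Its arguments: {"type":"object","properties":{"series":{"type":"array"},"newtons":{"type":"number"}},"required":["series"]}

```bash
mkdir -p pics; cat > h.py <<'E'
import numpy as np,cv2
from plant import ctrl
def grab(n,save=None):
    f=ctrl.grab_frame(n)
    if save: cv2.imwrite('pics/'+save+'.png',f['color'][:,:,::-1])
    np.savez('%s.npz'%n,**{k:np.array(v) for k,v in f.items()})
    return f
def load(n): return np.load('%s.npz'%n)
def rays(f,uv):
    K=np.array(f['intrinsics'],float);d=np.array(f['distortion'],float)
    p=cv2.undistortPoints(np.array(uv,float).reshape(-1,1,2),K,d).reshape(-1,2)
    T=np.array(f['world_to_cam']);R=T[:3,:3];t=T[:3,3]
    return -R.T@t, np.c_[p,np.ones(len(p))]@R
def atz(f,uv,z):
    c,r=rays(f,uv); z=np.broadcast_to(z,(len(r),))
    return c+r*((z-c[2])/r[:,2])[:,None]
def cloud(f):
    h,w=f['depth'].shape
    u,v=np.meshgrid(np.arange(w),np.arange(h))
    c,r=rays(f,np.c_[u.ravel(),v.ravel()])
    return (c+r*np.array(f['depth']).reshape(-1,1)).reshape(h,w,3)
E
python3 - <<'E'
from h import *
a=grab('scene','scene0');b=grab('side','side0')
s=ctrl.sense();print(s['t'],s['ee_pos'],s['orientation'],s['wrist_force'])
E
```

```text
0.1 [0.25784048 0.51314089 0.20442236] [[-8.93464840e-01  4.49131638e-01 -1.16215677e-03]
 [ 4.49133046e-01  8.93463347e-01 -1.65940000e-03]
 [ 2.93055437e-04 -2.00457856e-03 -9.99997948e-01]] [ 0.18590601 -0.32701413 -0.94061214]
```

View pics/scene0.png

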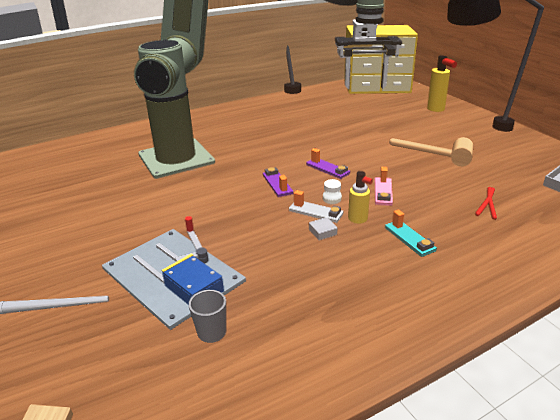

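View pics/side0.png

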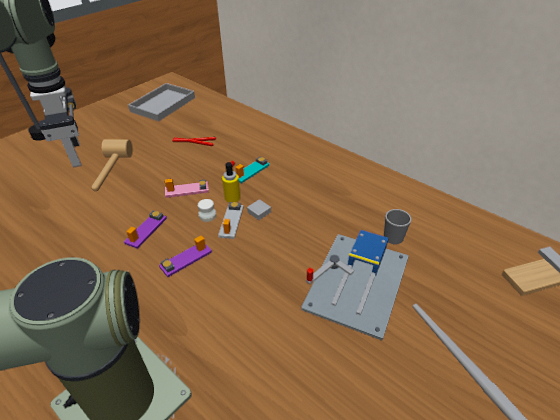

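The scene picture shows the aluminium die at about (316,209), with its orange grip at (298,199), between the jar (332,190), torch (359,200) and block (323,228). The fixture is at (173,275) with its red knob at (189,224). In the side picture the die is at (231,221) and the knob at (310,274). I'll enlarge both areas next.

```bash
python3 - <<'E'
from h import *
s=load('scene')['color'][:,:,::-1];d=load('side')['color'][:,:,::-1]
def c(im,x,y,w=100,h=75): return cv2.resize(im[y:y+h,x:x+w],(400,300),interpolation=cv2.INTER_CUBIC)
# scene die 280..380,165..240 x4 ; side die 190..290,185..260 ; scene jig 100..260 (2.5x), side jig
A=c(s,275,170);B=c(d,190,160,);C=c(s,100,210,160,120);D=c(d,295,225,144,108)
cv2.imwrite('pics/m1.png',np.vstack([np.hstack([A,B]),np.hstack([C,D])]))
for n in('scene','side'):
    f=load(n);P=cloud(f);hsv=cv2.cvtColor(f['color'],cv2.COLOR_RGB2HSV)
    def rep(name,m):
        k,l,st,ce=cv2.connectedComponentsWithStats(m.astype(np.uint8))
        for i in range(1,k):
            if st[i,4]>25:
                q=P[l==i];q=q[(q[:,2]>0.002)&(q[:,2]<.2)]
                if len(q)>10:print(n,name,ce[i].round(),st[i,4],np.median(q,0).round(3),q.min(0).round(3),q.max(0).round(3))
    H,S,V=hsv[...,0],hsv[...,1],hsv[...,2]
    rep('red',((H<4)|(H>175))&(S>180)&(V>80)); rep('orange',(H>=5)&(H<13)&(S>200)&(V>120)); rep('blue',(H>105)&(H<125)&(S>150)&(V>60)); rep('yel',(H>22)&(H<32)&(S>200)&(V>80))
E
```

```text
scene red [450.  62.] 74 [0.146 0.973 0.191] [0.111 0.962 0.177] [0.169 0.991 0.198]
scene red [367. 180.] 45 [0.577 0.285 0.116] [0.565 0.279 0.109] [0.587 0.293 0.121]
scene red [488. 203.] 229 [0.691 0.587 0.015] [0.629 0.529 0.007] [0.743 0.666 0.02 ]
scene red [189. 223.] 84 [ 0.452 -0.107  0.056] [ 0.348 -0.112  0.002] [ 0.456 -0.088  0.071]
scene blue [192. 275.] 1148 [ 0.619 -0.161  0.052] [ 0.563 -0.208  0.016] [ 0.67  -0.112  0.056]
side red [195. 140.] 170 [0.683 0.591 0.015] [0.632 0.534 0.009] [0.738 0.663 0.023]
side red [310. 274.] 68 [ 0.443 -0.108  0.061] [ 0.439 -0.113  0.039] [ 0.451 -0.099  0.073]
side blue [370. 246.] 607 [ 0.617 -0.16   0.054] [ 0.564 -0.203  0.047] [ 0.67  -0.115  0.06 ]
side blue [363. 264.] 92 [ 0.569 -0.177  0.042] [ 0.555 -0.207  0.023] [ 0.584 -0.138  0.052]
side yel [231. 189.] 351 [0.545 0.265 0.049] [0.532 0.257 0.003] [0.633 0.333 0.087]
side yel [364. 259.] 49 [ 0.569 -0.173  0.055] [ 0.558 -0.206  0.051] [ 0.581 -0.139  0.059]
```

View pics/m1.png

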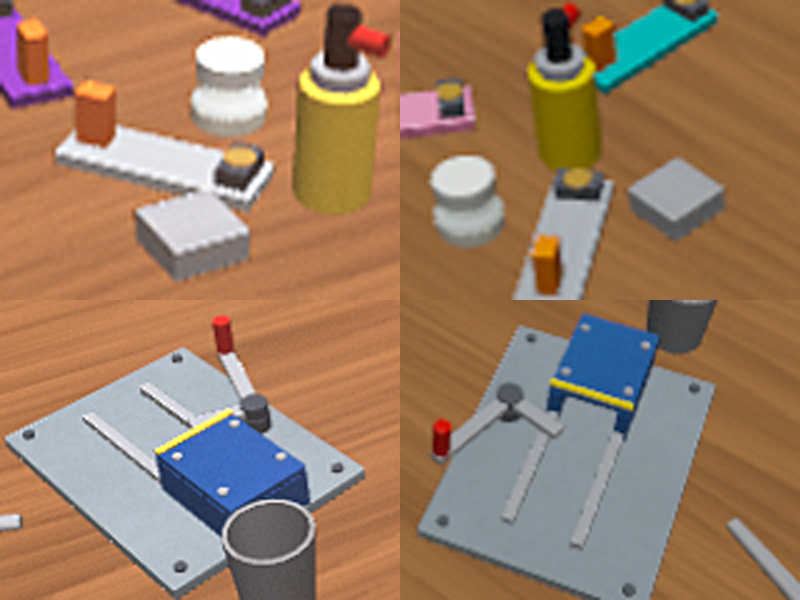

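The crop shows the aluminium die lying with its block towards the torch, and its grip free on the robot's side. The lever's nose lies across the guideway edge, and its knob is on the robot side. I'll take coarse positions from the corners.

```bash
python3 - <<'E'
from h import *
s=load('scene');d=load('side')
C=lambda p:[(100+x*.4,210+(y-300)*.4) for x,y in p]
D=lambda p:[(295+(x-400)*.36,225+(y-300)*.36) for x,y in p]
A=lambda p:[(275+x*.25,170+y*.25) for x,y in p]
B=lambda p:[(190+(x-400)*.25,160+y*.25) for x,y in p]
p=lambda n,a:print(n,a.round(4).tolist())
cs=atz(s,C([(6,438),(180,348),(364,475),(180,592)]),.012);p('plate sc',cs)
cd=atz(d,D([(520,325),(715,382),(420,530)]),.012);p('plate sd',cd)
p('cover mouth top sc',atz(s,C([(157,453),(232,411)]),.052))
p('cover mouth top sd',atz(d,D([(551,380),(634,405)]),.052))
p('pivot sc',atz(s,C([(257,402)]),.04));p('pivot sd',atz(d,D([(510,390)]),.04))
p('knob sc',atz(s,C([(221,321)]),.0685));p('knob sd',atz(d,D([(442,424)]),.0685))
p('grip top sc',atz(s,A([(97,87)]),.048));p('grip top sd',atz(d,B([(547,243)]),.048))
p('plate die sc',atz(s,A([(58,152),(273,165),(248,196)]),.010))
p('plate die sd',atz(d,B([(613,182),(555,178)]),.010))
p('block top sc',atz(s,A([(137,230),(190,190),(247,232),(185,252)]),.022))
p('block top sd',atz(d,B([(628,197),(678,158),(723,193),(675,218)]),.022))
p('jar sc',atz(s,A([(229,52)]),.05));p('jar sd',atz(d,B([(465,170)]),.05))
p('torch sc',atz(s,A([(338,80)]),.1));p('torch sd',atz(d,B([(563,75)]),.1))
E
```

```text
plate sc [[0.4441, -0.3089, 0.012], [0.3886, -0.1329, 0.012], [0.642, -0.0585, 0.012], [0.6936, -0.2311, 0.012]]
plate sd [[0.6346, -0.0552, 0.012], [0.6915, -0.2334, 0.012], [0.3869, -0.1328, 0.012]]
cover mouth top sc [[0.5804, -0.207, 0.052], [0.5587, -0.1364, 0.052]]
cover mouth top sd [[0.5623, -0.1367, 0.052], [0.5851, -0.2067, 0.052]]
pivot sc [[0.5419, -0.1096, 0.04]]
pivot sd [[0.5383, -0.1109, 0.04]]
knob sc [[0.4503, -0.1057, 0.0685]]
knob sd [[0.4487, -0.1041, 0.0685]]
grip top sc [[0.4454, 0.1822, 0.048]]
grip top sd [[0.4487, 0.181, 0.048]]
plate die sc [[0.446, 0.1534, 0.01], [0.5268, 0.2599, 0.01], [0.5477, 0.2273, 0.01]]
plate die sd [[0.5503, 0.2249, 0.01], [0.5255, 0.2604, 0.01]]
block top sc [[0.5594, 0.1421, 0.022], [0.5396, 0.1908, 0.022], [0.5932, 0.1953, 0.022], [0.5919, 0.1541, 0.022]]
block top sd [[0.5367, 0.1947, 0.022], [0.5913, 0.1973, 0.022], [0.5844, 0.1462, 0.022], [0.5427, 0.1538, 0.022]]
jar sc [[0.4533, 0.2747, 0.05]]
jar sd [[0.4609, 0.2781, 0.05]]
torch sc [[0.5858, 0.2591, 0.1]]
torch sd [[0.5395, 0.2545, 0.1]]
```

```bash
cat > mv.py <<'E'
import sys;from h import *
from scipy.spatial.transform import Rotation as Ro
# x y z yawdeg(of tool y axis) -> shift cm / turn deg in tool axes
s=ctrl.sense();R=np.array(s['orientation']);p=s['ee_pos']
def go(x,y,z,yaw):
    a=np.radians(yaw);Y=np.array([np.cos(a),np.sin(a),0]);Z=np.array([0,0,-1.]);T=np.c_[np.cross(Y,Z),Y,Z]
    print('xyz',(R.T@(np.array([x,y,z])-p)*100).round(2),'rot',np.degrees(Ro.from_matrix(R.T@T).as_rotvec()).round(2))
def st(): print('t',round(s['t'],2),'p',np.round(p,4),'yawy',np.degrees(np.arctan2(R[1,1],R[0,1])).round(2),'F',np.round(s['wrist_force'],2),'w',round(s['gripper_width'],4),'gf',np.round(s['gripper_force'],1),'q6',round(s['qpos'][5],2))
if __name__=='__main__':
    st(); a=list(map(float,sys.argv[1:]))
    for i in range(0,len(a),4): go(*a[i:i+4])
E
python3 mv.py .4495 -.105 .16 87
```

```text
t 0.1 p [0.2578 0.5131 0.2044] yawy 63.31 F [ 0.19 -0.33 -0.94] w 0.0939 gf 0.0 q6 -0.15
xyz [-44.89 -46.61   4.52] rot [ -0.11  -0.04 -23.69]
```

>>> {"method": "servo_tool", "body": {
  "series": [
    {"rot": [0, 0, 0], "xyz": [-2.8, -2.9, 0], "jaw": 5},
    {"rot": [0, 0, 0], "xyz": [-5.6, -5.8, 0], "jaw": 5},
    {"rot": [0, 0, 0], "xyz": [-8.4, -8.7, 0], "jaw": 5},
    {"rot": [0, 0, 0], "xyz": [-11.2, -11.6, 0], "jaw": 5},
    {"rot": [0, 0, 0], "xyz": [-14, -14.5, 0], "jaw": 5}
  ]
}}

```text
t: 0.52
ee_pos: [0.3179, 0.3194, 0.2049]
orientation: [[-0.894, 0.448, -0.001], [0.448, 0.894, -0.001], [0.0, -0.001, -1.0]]
wrist_force: [1.7, -0.1, 0.2]
gripper_width: 0.0642
gripper_force: 0.0
```

>>> {"method": "servo_tool", "body": {
  "series": [
    {"rot": [0, 0, 0], "xyz": [-2.8, -2.9, 0], "jaw": 5},
    {"rot": [0, 0, 0], "xyz": [-5.6, -5.8, 0], "jaw": 5},
    {"rot": [0, 0, 0], "xyz": [-8.4, -8.7, 0], "jaw": 5},
    {"rot": [0, 0, 0], "xyz": [-11.2, -11.6, 0], "jaw": 5},
    {"rot": [0, 0, 0], "xyz": [-14, -14.5, 0], "jaw": 5}
  ]
}}

```text
t: 0.93
ee_pos: [0.3779, 0.1271, 0.2053]
orientation: [[-0.894, 0.449, 0.0], [0.449, 0.894, 0.0], [-0.0, 0.0, -1.0]]
wrist_force: [0.0, 0.7, -0.1]
gripper_width: 0.0502
gripper_force: 0.0
```

>>> {"method": "servo_tool", "body": {
  "series": [
    {"rot": [0, 0, -6], "xyz": [-2.8, -2.9, 0], "jaw": 5},
    {"rot": [0, 0, -12], "xyz": [-5.6, -5.8, 0], "jaw": 5},
    {"rot": [0, 0, -18], "xyz": [-8.4, -8.7, 0], "jaw": 5},
    {"rot": [0, 0, -23.7], "xyz": [-11.2, -11.6, 0], "jaw": 5},
    {"rot": [0, 0, -23.7], "xyz": [-14, -14.5, 0], "jaw": 5}
  ]
}}

```text
t: 1.35
ee_pos: [0.4328, -0.0483, 0.2052]
orientation: [[-0.999, 0.048, -0.0], [0.048, 0.999, 0.001], [0.0, 0.001, -1.0]]
wrist_force: [0.8, 0.8, -0.6]
gripper_width: 0.0501
gripper_force: 0.0
```

```bash
python3 mv.py .4495 -.105 .16 87
```

```text
t 1.35 p [ 0.4328 -0.0483  0.2052] yawy 87.25 F [ 0.77  0.76 -0.57] w 0.0501 gf 0.0 q6 -1.83
xyz [-1.94 -5.59  4.51] rot [ 0.04 -0.02  0.25]
```

>>> {"method": "servo_tool", "body": {
  "series": [
    {"rot": [0, 0, 0], "xyz": [-1, -3, 1.5], "jaw": 4},
    {"rot": [0, 0, 0], "xyz": [-1.9, -5.6, 4], "jaw": 4},
    {"rot": [0, 0, 0], "xyz": [-1.9, -5.6, 4], "jaw": 4}
  ]
}}

```text
t: 1.6
ee_pos: [0.4472, -0.1072, 0.1612]
orientation: [[-0.998, 0.057, -0.007], [0.057, 0.998, 0.001], [0.007, 0.001, -1.0]]
wrist_force: [-0.9, 0.7, -0.6]
gripper_width: 0.0404
gripper_force: 0.0
```

```bash
python3 - <<'E'
from h import *
f=grab('wrist');im=f['color'][:,:,::-1]
cv2.imwrite('pics/w1.png',cv2.resize(im,(800,600)))
import mv;mv.st()
P=cloud(f);hsv=cv2.cvtColor(f['color'],cv2.COLOR_RGB2HSV);H,S,V=cv2.split(hsv)
m=((H<4)|(H>175))&(S>180)&(V>80);q=P[m];q=q[q[:,2]>.063]
print(len(q),np.median(q,0),q.min(0),q.max(0))
E
```

```text
t 1.65 p [ 0.4471 -0.1051  0.1625] yawy 86.77 F [-0.4   0.99 -0.01] w 0.04 gf 0.0 q6 -1.93
144 [ 0.44443157 -0.1058052   0.06816361] [ 0.43628942 -0.11103385  0.0630515 ] [ 0.44979079 -0.09753412  0.06999645]
```

View pics/w1.png

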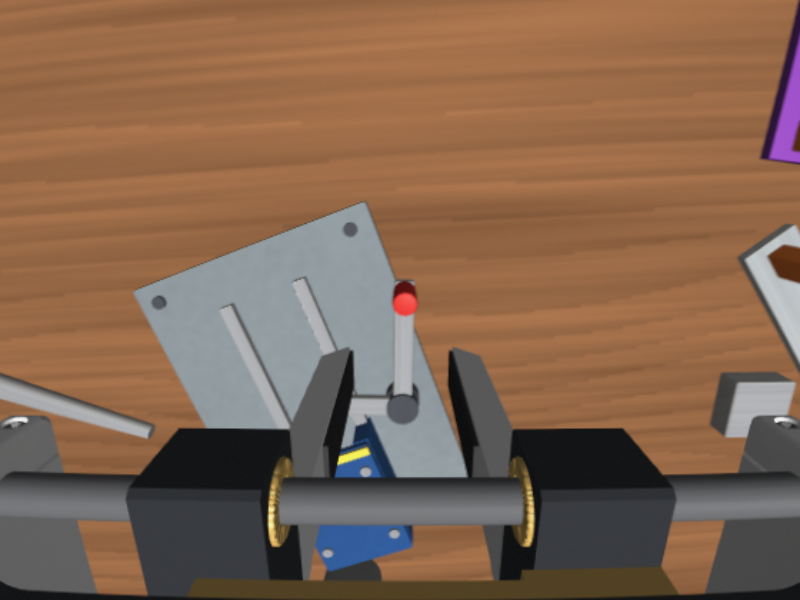

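The wrist picture shows the knob top at (405,301), the pivot at (403,405), the rail ends at (228,308) and (299,282), and the plate corners at (365,203) and (134,292).

```bash
python3 - <<'E'
from h import *
f=load('wrist');k=.7
g=lambda p,z:atz(f,np.array(p)*k,z).round(4)
print('knob',g([(405,301)],.0685));print('pivot',g([(403,405)],.04))
print('corners',g([(365,203),(134,292)],.012))
r=g([(228,308),(299,282)],.020);print('rails',r,r.mean(0))
r2=g([(293,433),(344,375)],.020)
d=r2[0]-r[0];print('raildir',np.arctan2(d[1],d[0]));
t=r[1]-r[0];print('across',np.arctan2(-t[0],t[1]),np.hypot(*t[:2]))
print('die rear corners',g([(740,257),(792,226)],.010))
E
```

```text
knob [[ 0.4417 -0.1042  0.0685]]
pivot [[ 0.5286 -0.1101  0.04  ]]
corners [[ 0.3841 -0.1288  0.012 ]
 [ 0.4388 -0.3085  0.012 ]]
rails [[ 0.4532 -0.235   0.02  ]
 [ 0.4367 -0.1802  0.02  ]] [ 0.44495 -0.2076   0.02   ]
raildir 0.3197737142719395
across 0.29246097824075107 0.05723014939697431
die rear corners [[0.4381 0.1487 0.01  ]
 [0.4166 0.1865 0.01  ]]
```

```bash
python3 - <<'E'
from h import *
f=grab('wrist','w2')
import mv;mv.s=ctrl.sense();mv.st()
H,S,V=cv2.split(cv2.cvtColor(f['color'],cv2.COLOR_RGB2HSV))
P=cloud(f)
m=((H<4)|(H>175))&(S>180);q=P[m]
for lo,hi in((.066,.071),(.04,.066)):
    z=q[(q[:,2]>lo)&(q[:,2]<hi)];print(len(z),z.mean(0),z.min(0),z.max(0))
m2=m&(V>200);v,u=np.nonzero(m2);print(u.mean(),v.mean(),atz(f,[(u.mean(),v.mean())],.0685))
a=cv2.imread('pics/w1.png');a=cv2.resize(a,(560,420));print(cv2.phaseCorrelate(cv2.cvtColor(a,6).astype(float),cv2.cvtColor(cv2.imread('pics/w2.png'),6).astype(float)))
E
```

```text
t 1.7 p [ 0.4478 -0.1041  0.1639] yawy 86.88 F [-0.2   0.66  0.69] w 0.0403 gf 0.0 q6 -1.93
149 [ 0.44419544 -0.10568948  0.06804242] [ 0.43604949 -0.11161597  0.06605702] [ 0.45074813 -0.09786977  0.06974243]
90 [ 0.4375415  -0.10455512  0.05410666] [ 0.43608848 -0.11140776  0.04021743] [ 0.44052315 -0.09832755  0.06588566]
279.4724409448819 214.23622047244095 [[ 0.44514971 -0.10572625  0.0685    ]]
((-0.539742412309522, 0.11000703227094277), 0.6699307120871671)
```

>>> {"method": "servo_tool", "body": {
  "series": [
    {"rot": [0, 0, 0], "xyz": [0.15, 0, 4], "jaw": 4},
    {"rot": [0, 0, 0], "xyz": [0.15, 0, 8], "jaw": 4},
    {"rot": [0, 0, 0], "xyz": [0.15, 0, 11], "jaw": 4},
    {"rot": [0, 0, 0], "xyz": [0.15, 0, 12.2], "jaw": 4},
    {"rot": [0, 0, 0], "xyz": [0.15, 0, 12.2], "jaw": 4}
  ]
}}

```text
t: 2.12
ee_pos: [0.4447, -0.1013, 0.0409]
orientation: [[-0.999, 0.05, -0.006], [0.05, 0.999, 0.003], [0.006, 0.003, -1.0]]
wrist_force: [-0.9, 0.2, -0.1]
gripper_width: 0.0401
gripper_force: 0.0
```

>>> {"method": "servo_tool", "body": {
  "series": [
    {"rot": [0, 0, 0], "xyz": [0, 0, 0], "jaw": 1.4},
    {"rot": [0, 0, 0], "xyz": [0, 0, 0], "jaw": 1.4},
    {"rot": [0, 0, 0], "xyz": [0, 0, 0], "jaw": 1.4},
    {"rot": [0, 0, 0], "xyz": [0, 0, 0], "jaw": 1.4},
    {"rot": [0, 0, 0], "xyz": [0, 0, 0], "jaw": 1.4}
  ],
  "newtons": 8
}}

```text
t: 2.53
ee_pos: [0.4492, -0.1045, 0.0452]
orientation: [[-0.999, 0.052, 0.003], [0.052, 0.999, -0.002], [-0.004, -0.001, -1.0]]
wrist_force: [0.3, 0.2, 4.9]
gripper_width: 0.0156
gripper_force: 8.0
```

```bash
python3 - <<'E'
from mv import *
st()
piv=np.array([.538,-.1105]);k=p[:2]-piv;print(np.hypot(*k),np.degrees(np.arctan2(k[1],k[0])))
yaw0=np.degrees(np.arctan2(R[1,1],R[0,1]))
for a in range(6,74,6):
    r=np.radians(-a);c,s_=np.cos(r),np.sin(r);n=piv+np.array([[c,-s_],[s_,c]])@k
    print(a,end=' ');go(n[0],n[1],p[2],yaw0-a)
E
```

```text
t 2.53 p [ 0.4492 -0.1045  0.0452] yawy 87.02 F [0.31 0.24 4.91] w 0.0156 gf 8.0 q6 -1.94
0.08895289375875641 176.15395626694078
6 xyz [-0.06  0.93 -0.  ] rot [-0.07  0.21  6.  ]
12 xyz [-0.22  1.85 -0.  ] rot [-0.06  0.21 12.  ]
18 xyz [-0.48  2.74 -0.  ] rot [-0.05  0.21 18.  ]
24 xyz [-0.82  3.61 -0.  ] rot [-0.04  0.22 24.  ]
30 xyz [-1.26  4.43 -0.  ] rot [-0.03  0.22 30.  ]
36 xyz [-1.78  5.2  -0.  ] rot [-2.0e-02  2.2e-01  3.6e+01]
42 xyz [-2.38  5.92 -0.  ] rot [-0.    0.22 42.  ]
48 xyz [-3.04  6.56  0.  ] rot [1.0e-02 2.2e-01 4.8e+01]
54 xyz [-3.78  7.14  0.  ] rot [2.0e-02 2.3e-01 5.4e+01]
60 xyz [-4.56  7.64  0.01] rot [3.0e-02 2.3e-01 6.0e+01]
66 xyz [-5.4   8.05  0.01] rot [4.0e-02 2.3e-01 6.6e+01]
72 xyz [-6.27  8.37  0.01] rot [6.0e-02 2.3e-01 7.2e+01]
```

>>> {"method": "servo_tool", "body": {
  "series": [
    {"rot": [0, 0, 6], "xyz": [-0.06, 0.93, 0], "jaw": 1.4},
    {"rot": [0, 0, 12], "xyz": [-0.22, 1.85, 0], "jaw": 1.4},
    {"rot": [0, 0, 18], "xyz": [-0.48, 2.74, 0], "jaw": 1.4},
    {"rot": [0, 0, 24], "xyz": [-0.82, 3.61, 0], "jaw": 1.4},
    {"rot": [0, 0, 30], "xyz": [-1.26, 4.43, 0], "jaw": 1.4}
  ]
}}

```text
t: 2.95
ee_pos: [0.4649, -0.0615, 0.0452]
orientation: [[-0.836, 0.549, 0.005], [0.549, 0.836, -0.003], [-0.006, 0.0, -1.0]]
wrist_force: [2.0, -3.7, 1.6]
gripper_width: 0.0157
gripper_force: 8.0
```

>>> {"method": "servo_tool", "body": {
  "series": [
    {"rot": [0, 0, 6], "xyz": [-0.06, 0.93, 0], "jaw": 1.4},
    {"rot": [0, 0, 12], "xyz": [-0.22, 1.85, 0], "jaw": 1.4},
    {"rot": [0, 0, 18], "xyz": [-0.48, 2.74, 0], "jaw": 1.4},
    {"rot": [0, 0, 24], "xyz": [-0.82, 3.61, 0], "jaw": 1.4},
    {"rot": [0, 0, 30], "xyz": [-1.26, 4.43, 0], "jaw": 1.4}
  ]
}}

```text
t: 3.37
ee_pos: [0.5, -0.0324, 0.0453]
orientation: [[-0.45, 0.893, 0.005], [0.893, 0.45, -0.005], [-0.007, 0.002, -1.0]]
wrist_force: [1.6, -8.0, 1.3]
gripper_width: 0.0161
gripper_force: 8.0
```

>>> {"method": "servo_tool", "body": {
  "series": [
    {"rot": [0, 0, 1], "xyz": [0, 0.16, 0], "jaw": 1.4},
    {"rot": [0, 0, 1], "xyz": [0, 0.16, 0], "jaw": 1.4}
  ]
}}

```text
t: 3.53
ee_pos: [0.5021, -0.0314, 0.0453]
orientation: [[-0.439, 0.899, 0.006], [0.899, 0.439, -0.004], [-0.007, 0.004, -1.0]]
wrist_force: [3.3, -5.0, 0.4]
gripper_width: 0.0156
gripper_force: 8.0
```

```bash
python3 - <<'E'
from mv import *
st()
for piv in ([.538,-.1105],[.541,-.110]):
    k=p[:2]-np.array(piv);print(np.hypot(*k),np.degrees(np.arctan2(k[1],k[0])))
E
```

```text
t 3.53 p [ 0.5021 -0.0314  0.0453] yawy 26.01 F [ 3.26 -5.03  0.39] w 0.0156 gf 8.0 q6 -0.69
0.08686880284472115 114.4317450539835
0.08770363209038722 116.35157607181372
```

>>> {"method": "servo_tool", "body": {
  "series": [
    {"rot": [0, 0, 0], "xyz": [0, 0, 0], "jaw": 4},
    {"rot": [0, 0, 0], "xyz": [0, 0, 0], "jaw": 4},
    {"rot": [0, 0, 0], "xyz": [0, 0, 0], "jaw": 4},
    {"rot": [0, 0, 0], "xyz": [0, 0, -4], "jaw": 4},
    {"rot": [0, 0, 0], "xyz": [0, 0, -8], "jaw": 4}
  ]
}}

```text
t: 3.95
ee_pos: [0.4949, -0.0283, 0.121]
orientation: [[-0.438, 0.899, -0.009], [0.899, 0.439, 0.003], [0.006, -0.007, -1.0]]
wrist_force: [0.9, 0.1, 0.6]
gripper_width: 0.0396
gripper_force: 0.0
```

>>> {"method": "servo_tool", "body": {
  "series": [
    {"rot": [0, 0, 7], "xyz": [0, 0, -4], "jaw": 4},
    {"rot": [0, 0, 14], "xyz": [0, 0, -6], "jaw": 4},
    {"rot": [0, 0, 21], "xyz": [0, 0, -6], "jaw": 4},
    {"rot": [0, 0, 28], "xyz": [0, 0, -6], "jaw": 4},
    {"rot": [0, 0, 35], "xyz": [0, 0, -6], "jaw": 4}
  ]
}}

```text
t: 4.37
ee_pos: [0.4986, -0.0291, 0.1841]
orientation: [[0.162, 0.987, 0.001], [0.987, -0.162, 0.0], [0.0, 0.001, -1.0]]
wrist_force: [-0.4, 0.1, -0.4]
gripper_width: 0.04
gripper_force: 0.0
```

```bash
python3 mv.py .447 .1816 .18 -56
```

```text
t 4.37 p [ 0.4986 -0.0291  0.1841] yawy -9.33 F [-0.44  0.05 -0.4 ] w 0.04 gf 0.0 q6 -0.07
xyz [19.95 -8.5   0.41] rot [ 4.000e-02 -3.000e-02  4.667e+01]
```

>>> {"method": "servo_tool", "body": {
  "series": [
    {"rot": [0, 0, 7], "xyz": [3.6, -1.5, 0], "jaw": 4},
    {"rot": [0, 0, 14], "xyz": [7.2, -3, 0], "jaw": 4},
    {"rot": [0, 0, 21], "xyz": [10.8, -4.5, 0], "jaw": 4},
    {"rot": [0, 0, 28], "xyz": [14.4, -6, 0], "jaw": 4},
    {"rot": [0, 0, 35], "xyz": [17.5, -7.4, 0], "jaw": 4}
  ]
}}

```text
t: 4.78
ee_pos: [0.454, 0.149, 0.1832]
orientation: [[0.655, 0.755, -0.001], [0.755, -0.655, 0.0], [-0.0, -0.001, -1.0]]
wrist_force: [0.8, -0.2, 0.8]
gripper_width: 0.0399
gripper_force: 0.0
```

```bash
python3 mv.py .447 .1816 .17 -56
```

```text
t 4.78 p [0.454  0.149  0.1832] yawy -40.95 F [ 0.77 -0.22  0.76] w 0.0399 gf 0.0 q6 0.85
xyz [ 2.   -2.66  1.33] rot [-0.04  0.02 15.05]
```

>>> {"method": "servo_tool", "body": {
  "series": [
    {"rot": [0, 0, 6], "xyz": [1.2, -1.5, 0.5], "jaw": 4},
    {"rot": [0, 0, 11.7], "xyz": [1.8, -2, 1.2], "jaw": 4},
    {"rot": [0, 0, 11.7], "xyz": [1.8, -2, 1.2], "jaw": 4},
    {"rot": [0, 0, 11.7], "xyz": [1.8, -2, 1.2], "jaw": 4},
    {"rot": [0, 0, 11.7], "xyz": [1.8, -2, 1.2], "jaw": 4}
  ]
}}

```text
t: 5.2
ee_pos: [0.4517, 0.1737, 0.1715]
orientation: [[0.79, 0.613, -0.0], [0.613, -0.79, -0.0], [-0.0, 0.0, -1.0]]
wrist_force: [-0.8, -0.3, 0.6]
gripper_width: 0.0401
gripper_force: 0.0
```

```bash
python3 - <<'E'
from h import *
f=grab('wrist');im=f['color'][:,:,::-1]
cv2.imwrite('pics/w3.png',cv2.resize(im,(800,600)))
import mv;mv.st();mv.go(.447,.1816,.17,-56)
P=cloud(f);H,S,V=cv2.split(cv2.cvtColor(f['color'],cv2.COLOR_RGB2HSV))
m=(H<15)&(S>190)&(np.abs(P[...,2]-.048)<.006)&(np.abs(P[...,0]-.447)<.03)&(np.abs(P[...,1]-.18)<.03)
v,u=np.nonzero(m);print(len(u),u.mean(),v.mean(),P[m].mean(0));r=cv2.minAreaRect(P[m][:,:2].astype(np.float32)*1000);print(r)
E
```

```text
t 5.25 p [0.452  0.1735 0.1717] yawy -52.27 F [-0.29  0.06  0.2 ] w 0.0399 gf 0.0 q6 1.1
xyz [ 0.1  -0.95  0.17] rot [0.01 0.   3.73]
29 271.0689655172414 196.9655172413793 [0.45017776 0.18516858 0.04532929]
((443.4459533691406, 181.2617645263672), (19.913869857788086, 13.693120956420898), 37.674476623535156)
```

View pics/w3.png

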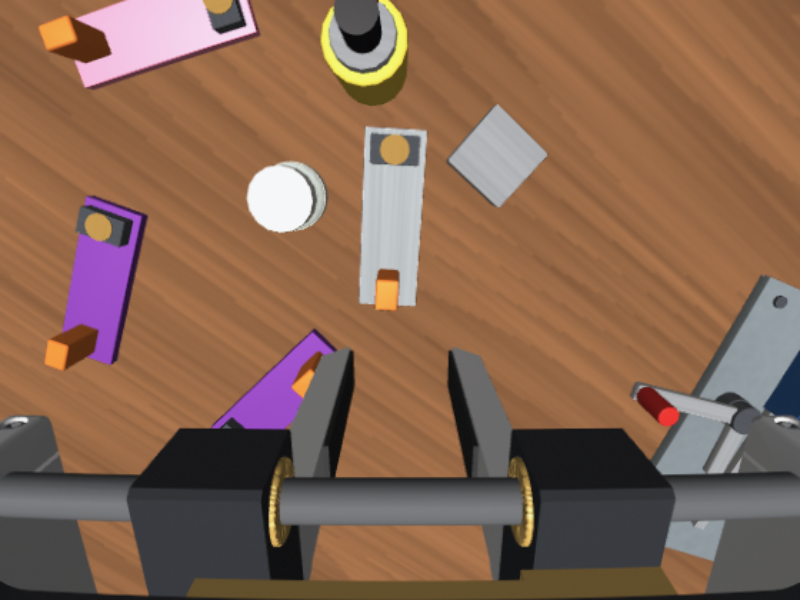

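The wrist picture shows the die plate with corners at (366,127), (427,131), (415,305) and (360,302), and its grip top near (387,293). The lever is swung open.

```bash
python3 - <<'E'
from h import *
f=load('wrist');g=lambda p,z:atz(f,np.array(p)*.7,z).round(4)
c=g([(366,127),(427,131),(415,305),(360,302)],.01);print(c)
fr=(c[0]+c[1])/2;re=(c[2]+c[3])/2;d=fr-re;yaw=np.arctan2(d[1],d[0]);n=d/np.hypot(*d[:2])
print('len',np.hypot(*d[:2]),'yaw',np.degrees(yaw),'grip from plate',(fr+re)/2-n*.047)
print('griptop',g([(387,294)],.048))
E
python3 mv.py .445 .181 .05 -56
```

```text
[[0.5224 0.2603 0.01  ]
 [0.5466 0.2247 0.01  ]
 [0.441  0.1522 0.01  ]
 [0.4168 0.1875 0.01  ]]
len 0.12817715280033332 yaw 34.5269405153557 grip from plate [0.44297859 0.1795357  0.01      ]
griptop [[0.4436 0.1802 0.048 ]]
t 5.25 p [0.452  0.1735 0.1717] yawy -52.27 F [-0.29  0.06  0.2 ] w 0.0399 gf 0.0 q6 1.1
xyz [-0.09 -1.02 12.17] rot [0.01 0.   3.73]
```

>>> {"method": "servo_tool", "body": {
  "series": [
    {"rot": [0, 0, 3.3], "xyz": [-0.13, -1.05, 4], "jaw": 4},
    {"rot": [0, 0, 3.3], "xyz": [-0.13, -1.05, 8], "jaw": 4},
    {"rot": [0, 0, 3.3], "xyz": [-0.13, -1.05, 12], "jaw": 4},
    {"rot": [0, 0, 3.3], "xyz": [-0.13, -1.05, 14.5], "jaw": 4},
    {"rot": [0, 0, 3.3], "xyz": [-0.13, -1.05, 15.4], "jaw": 4}
  ]
}}

```text
t: 5.67
ee_pos: [0.4408, 0.1799, 0.0136]
orientation: [[0.826, 0.564, -0.008], [0.564, -0.826, -0.002], [-0.008, -0.003, -1.0]]
wrist_force: [-0.5, -1.0, 0.7]
gripper_width: 0.0398
gripper_force: 0.0
```

>>> {"method": "servo_tool", "body": {
  "series": [
    {"rot": [0, 0, 0], "xyz": [0, 0, 0], "jaw": 1.2},
    {"rot": [0, 0, 0], "xyz": [0, 0, 0], "jaw": 1.2},
    {"rot": [0, 0, 0], "xyz": [0, 0, 0], "jaw": 1.2},
    {"rot": [0, 0, 0], "xyz": [0, 0, 0], "jaw": 1.2},
    {"rot": [0, 0, 0], "xyz": [0, 0, 0], "jaw": 1.2}
  ],
  "newtons": 50
}}

```text
t: 6.08
ee_pos: [0.4467, 0.1821, 0.0198]
orientation: [[0.825, 0.565, 0.005], [0.565, -0.825, 0.001], [0.005, 0.002, -1.0]]
wrist_force: [0.8, -1.4, 4.9]
gripper_width: 0.0158
gripper_force: 50.0
```

>>> {"method": "servo_tool", "body": {
  "series": [
    {"rot": [0, 0, 0], "xyz": [0, 0, 0], "jaw": 1.2}
  ]
}}

```text
t: 6.17
ee_pos: [0.4467, 0.1821, 0.0197]
orientation: [[0.825, 0.565, 0.005], [0.565, -0.825, 0.001], [0.004, 0.002, -1.0]]
wrist_force: [-0.2, -1.1, 7.5]
gripper_width: 0.0157
gripper_force: 50.0
```

>>> {"method": "servo_tool", "body": {
  "series": [
    {"rot": [0, 0, 0], "xyz": [0, 0, -2], "jaw": 1.2},
    {"rot": [0, 0, 0], "xyz": [0, 0, -4.5], "jaw": 1.2},
    {"rot": [0, 0, 0], "xyz": [0, 0, -7], "jaw": 1.2},
    {"rot": [0, 0, 0], "xyz": [0, 0, -9], "jaw": 1.2},
    {"rot": [0, 0, 0], "xyz": [0, 0, -9], "jaw": 1.2}
  ]
}}

```text
t: 6.58
ee_pos: [0.4476, 0.1826, 0.1118]
orientation: [[0.825, 0.565, 0.009], [0.565, -0.825, 0.002], [0.008, 0.003, -1.0]]
wrist_force: [1.2, 0.8, -2.4]
gripper_width: 0.0159
gripper_force: 50.0
```

```bash
python3 - <<'E'
from mv import *
s=ctrl.sense();st()
yaw=.293;o=np.array([.5270,-.1847]);u=np.array([np.cos(yaw),np.sin(yaw)])
for X in(-.077,-.1):
    g_=o+u*X;print(X,g_);go(g_[0],g_[1],.107,np.degrees(yaw)-90)
E
```

```text
t 6.58 p [0.4476 0.1826 0.1118] yawy -55.59 F [ 1.23  0.85 -2.38] w 0.0159 gf 50.0 q6 1.18
-0.077 [ 0.45328161 -0.20693958]
xyz [-21.54  32.46   0.41] rot [ 0.12 -0.5  17.62]
-0.1 [ 0.43126183 -0.21358257]
xyz [-23.74  31.76   0.39] rot [ 0.12 -0.5  17.62]
```

>>> {"method": "servo_tool", "body": {
  "series": [
    {"rot": [0, 0, 0], "xyz": [-1.5, 2, 0], "jaw": 1.2},
    {"rot": [0, 0, 0], "xyz": [-3.8, 5, 0], "jaw": 1.2},
    {"rot": [0, 0, 0], "xyz": [-6.2, 8.3, 0], "jaw": 1.2},
    {"rot": [0, 0, 0], "xyz": [-8.6, 11.5, 0], "jaw": 1.2},
    {"rot": [0, 0, 0], "xyz": [-11, 14.7, 0], "jaw": 1.2}
  ]
}}

```text
t: 7.0
ee_pos: [0.4347, -0.0029, 0.1059]
orientation: [[0.824, 0.566, -0.002], [0.566, -0.824, 0.0], [-0.002, -0.002, -1.0]]
wrist_force: [0.6, 0.2, -2.5]
gripper_width: 0.0155
gripper_force: 50.0
```

>>> {"method": "servo_tool", "body": {
  "series": [
    {"rot": [0, 0, 4], "xyz": [-2.4, 3.2, 0], "jaw": 1.2},
    {"rot": [0, 0, 9], "xyz": [-4.8, 6.4, 0], "jaw": 1.2},
    {"rot": [0, 0, 14], "xyz": [-7.2, 9.6, 0], "jaw": 1.2},
    {"rot": [0, 0.3, 17.6], "xyz": [-9.6, 12.8, 0], "jaw": 1.2},
    {"rot": [0, 0.3, 17.6], "xyz": [-11, 14.7, 0], "jaw": 1.2}
  ]
}}

```text
t: 7.42
ee_pos: [0.4274, -0.1885, 0.1062]
orientation: [[0.959, 0.284, 0.003], [0.284, -0.959, 0.001], [0.004, -0.0, -1.0]]
wrist_force: [0.4, 0.7, -3.0]
gripper_width: 0.0155
gripper_force: 50.0
```

>>> {"method": "servo_tool", "body": {
  "series": [
    {"rot": [0, 0, 0], "xyz": [-0.6, 1.4, 0], "jaw": 1.2},
    {"rot": [0, 0, 0], "xyz": [-0.8, 2.2, 0], "jaw": 1.2},
    {"rot": [0, 0, 0], "xyz": [-0.8, 2.2, 0], "jaw": 1.2},
    {"rot": [0, 0, 0], "xyz": [-0.8, 2.2, 0], "jaw": 1.2}
  ]
}}

```text
t: 7.75
ee_pos: [0.4268, -0.2075, 0.1063]
orientation: [[0.957, 0.288, 0.003], [0.288, -0.957, 0.004], [0.004, -0.003, -1.0]]
wrist_force: [0.1, 0.4, -3.7]
gripper_width: 0.0157
gripper_force: 50.0
```

```bash
python3 - <<'E'
from h import *
f=grab('wrist');im=f['color'][:,:,::-1]
cv2.imwrite('pics/w4.png',cv2.resize(im,(800,600)))
import mv;mv.st()
g=np.array([.4312,-.2136]);mv.go(*g,.107,-73.2)
E
```

```text
t 7.8 p [ 0.4269 -0.2071  0.1065] yawy -73.17 F [ 0.8  -0.28 -3.78] w 0.0154 gf 50.0 q6 0.64
xyz [ 0.22  0.75 -0.05] rot [-0.17 -0.24  0.03]
```

View pics/w4.png

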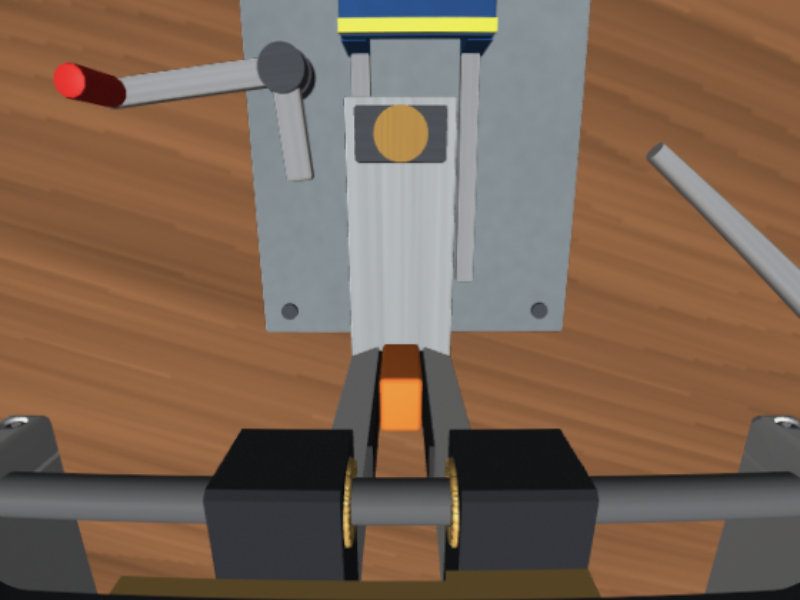

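The wrist picture shows the die centred at column 400, with its front corners at (345,98) and (455,98). The guideway's middle is near column 415: the plate's rear corners are at (267,331) and (562,331), the stripe ends at (338,25) and (497,25), and the rails' inner edges are at 370 and 461.

```bash
python3 - <<'E'
from h import *
import mv
f=load('wrist');R=mv.R;p=mv.p
def g(n,pts,z):
    q=(atz(f,np.array(pts)*.7,z)-p)@R*1000;print(n,q[:,:2].round(1).tolist(),'mid',q.mean(0)[:2].round(1),'ang',np.degrees(np.arctan2(-(q[1]-q[0])[0],(q[1]-q[0])[1])).round(2))
g('front',[(345,98),(455,98)],p[2]-.005)
g('plate rear',[(267,331),(562,331)],.012)
g('stripe rear',[(338,32),(497,32)],.052)
g('rails inner',[(370,60),(461,60)],.020)
g('rail right line',[(459,280),(461,60)],.020)
g('plate left edge',[(267,331),(242,10)],.012)
g('plate right edge',[(562,331),(589,10)],.012)
g('grip top',[(381,404),(420,404)],p[2]-.015+.048)
E
```

```text
front [[105.3, -20.8], [105.2, 20.5]] mid [105.3  -0.2] ang 0.08
plate rear [[-19.3, -85.1], [-19.4, 103.1]] mid [-19.4   9. ] ang 0.03
stripe rear [[141.2, -28.8], [141.2, 44.8]] mid [141.2   8. ] ang -0.02
rails inner [[136.0, -16.0], [136.0, 32.4]] mid [136.    8.2] ang -0.01
rail right line [[15.8, 35.0], [136.0, 32.4]] mid [75.9 33.7] ang -91.26
plate left edge [[-19.3, -85.1], [163.5, -85.2]] mid [ 72.1 -85.1] ang -90.04
plate right edge [[-19.4, 103.1], [163.6, 101.9]] mid [ 72.1 102.5] ang -90.37
grip top [[-1.2, -7.1], [-1.2, 6.8]] mid [-1.2 -0.1] ang -0.0
```

>>> {"method": "servo_tool", "body": {
  "series": [
    {"rot": [0, 0, 0], "xyz": [1, 0.5, 0], "jaw": 1.2},
    {"rot": [0, 0, 0], "xyz": [2.5, 0.83, 1.5], "jaw": 1.2},
    {"rot": [0, 0, 0], "xyz": [2.5, 0.83, 3.5], "jaw": 1.2},
    {"rot": [0, 0, 0], "xyz": [2.5, 0.83, 5.5], "jaw": 1.2},
    {"rot": [0, 0, 0], "xyz": [2.5, 0.83, 5.5], "jaw": 1.2}
  ]
}}

```text
t: 8.22
ee_pos: [0.4509, -0.205, 0.0485]
orientation: [[0.957, 0.291, -0.003], [0.291, -0.957, 0.008], [-0.001, -0.008, -1.0]]
wrist_force: [-2.2, 0.8, -3.6]
gripper_width: 0.015
gripper_force: 50.0
```

>>> {"method": "servo_tool", "body": {
  "series": [
    {"rot": [0, 0, 0], "xyz": [0, 0, 0], "jaw": 1.2},
    {"rot": [0, 0, 0], "xyz": [0, 0, 0], "jaw": 1.2},
    {"rot": [0, 0, 0], "xyz": [0, 0, 0], "jaw": 1.2}
  ]
}}

```text
t: 8.47
ee_pos: [0.4553, -0.2094, 0.054]
orientation: [[0.957, 0.29, 0.007], [0.29, -0.957, 0.001], [0.007, 0.001, -1.0]]
wrist_force: [-0.0, -0.1, -2.9]
gripper_width: 0.0157
gripper_force: 50.0
```

```bash
python3 - <<'E'
from h import *
f=grab('wrist');im=f['color'][:,:,::-1]
cv2.imwrite('pics/w5.png',cv2.resize(im[0:300,200:400],(800,1200))[:600] if 0 else cv2.resize(im[0:240,120:440],(800,600),interpolation=cv2.INTER_CUBIC))
import mv;mv.st()
E
```

```text
t 8.52 p [ 0.4553 -0.2096  0.0541] yawy -73.18 F [-0.09  0.58 -3.36] w 0.0162 gf 50.0 q6 0.67
```

View pics/w5.png

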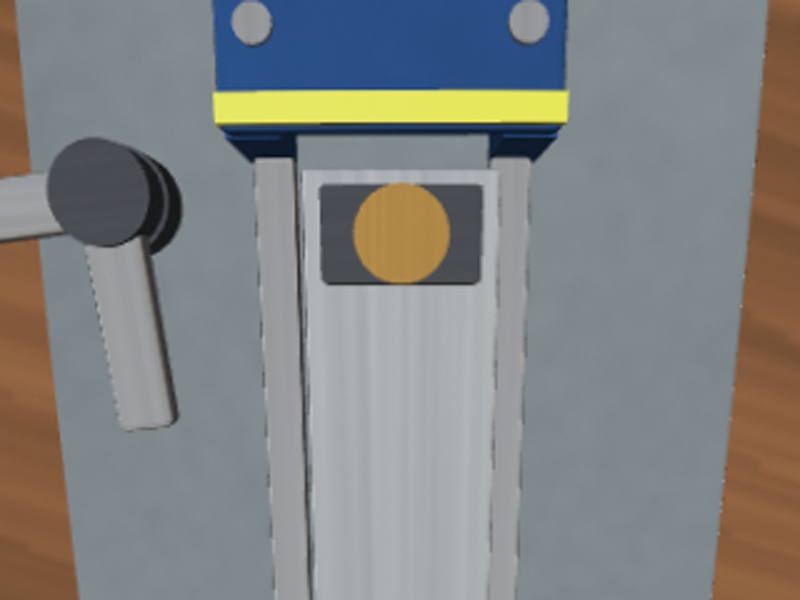

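The crop shows the die's front corners at (301,170) and (498,170). The rails' inner edges are at 295 and 491, and the stripe runs from 213 to 569. The die therefore sits slightly too far to the right.

```bash
python3 - <<'E'
from h import *
import mv
f=load('wrist');R=mv.R;p=mv.p
def g(n,pts,z):
    q=(atz(f,np.array(pts)/2.5+[120,0],z)-p)@R*1000;print(n,q[:,:2].round(1).tolist(),'mid',q.mean(0)[:2].round(1))
zt=p[2]-.0197+.010
g('front',[(301,170),(498,170)],zt)
g('plate die low',[(314,590),(490,590)],zt)
g('stripe rear',[(213,123),(569,123)],.052)
g('rails outer top',[(255,160),(531,160)],.020)
g('rails outer low',[(275,590),(516,590)],.020)
g('rails inner',[(295,160),(491,160)],.020)
g('mouth floor',[(297,137),(489,137)],.012)
g('base',[(78,598),(711,598)],.012)
E
```

```text
front [[106.6, -22.7], [106.6, 20.7]] mid [106.6  -1. ]
plate die low [[8.5, -22.5], [8.5, 21.8]] mid [ 8.5 -0.4]
stripe rear [[114.9, -40.0], [114.9, 34.5]] mid [114.9  -2.7]
rails outer top [[112.6, -36.9], [112.6, 31.7]] mid [112.6  -2.6]
rails outer low [[-0.6, -36.4], [-0.6, 32.1]] mid [-0.6 -2.1]
rails inner [[112.5, -26.9], [112.5, 21.7]] mid [112.5  -2.6]
mouth floor [[119.3, -27.2], [119.3, 21.9]] mid [119.3  -2.7]
base [[-6.2, -96.6], [-6.3, 91.8]] mid [-6.2 -2.4]
```

>>> {"method": "servo_tool", "body": {
  "series": [
    {"rot": [0, -0.3, 0], "xyz": [0, -0.17, 0.3], "jaw": 1.2},
    {"rot": [0, -0.3, 0], "xyz": [0, -0.17, 0.8], "jaw": 1.2},
    {"rot": [0, -0.3, 0], "xyz": [0, -0.17, 1.2], "jaw": 1.2},
    {"rot": [0, -0.3, 0], "xyz": [0, -0.17, 1.5], "jaw": 1.2},
    {"rot": [0, -0.3, 0], "xyz": [0, -0.17, 1.7], "jaw": 1.2}
  ]
}}

```text
t: 8.93
ee_pos: [0.4532, -0.2072, 0.0348]
orientation: [[0.957, 0.289, -0.001], [0.289, -0.957, 0.001], [-0.001, -0.002, -1.0]]
wrist_force: [0.0, 0.3, -4.6]
gripper_width: 0.0158
gripper_force: 50.0
```

>>> {"method": "servo_tool", "body": {
  "series": [
    {"rot": [0, 0, 0], "xyz": [0, 0, 0.1], "jaw": 1.2},
    {"rot": [0, 0, 0], "xyz": [0, 0, 0.3], "jaw": 1.2},
    {"rot": [0, 0, 0], "xyz": [0, 0, 0.4], "jaw": 1.2},
    {"rot": [0, 0, 0], "xyz": [0, 0, 0.4], "jaw": 1.2}
  ]
}}

```text
t: 9.27
ee_pos: [0.4543, -0.2078, 0.032]
orientation: [[0.957, 0.289, 0.001], [0.289, -0.957, 0.0], [0.001, -0.0, -1.0]]
wrist_force: [-0.1, 0.8, -0.9]
gripper_width: 0.0159
gripper_force: 50.0
```

```bash
python3 mv.py .455 -.2096 .0317 -73.2
```

```text
t 9.27 p [ 0.4543 -0.2078  0.032 ] yawy -73.22 F [-0.1   0.82 -0.94] w 0.0159 gf 50.0 q6 0.67
xyz [0.02 0.19 0.03] rot [-0.   -0.04 -0.02]
```

>>> {"method": "servo_tool", "body": {
  "series": [
    {"rot": [0, 0, 0], "xyz": [0.2, 0, 0], "jaw": 1.2},
    {"rot": [0, 0, 0], "xyz": [0.6, 0, 0], "jaw": 1.2},
    {"rot": [0, 0, 0], "xyz": [1, 0, 0], "jaw": 1.2},
    {"rot": [0, 0, 0], "xyz": [1.3, 0, 0], "jaw": 1.2},
    {"rot": [0, 0, 0], "xyz": [1.5, 0, 0], "jaw": 1.2}
  ]
}}

```text
t: 9.68
ee_pos: [0.4689, -0.2032, 0.0318]
orientation: [[0.957, 0.289, 0.001], [0.289, -0.957, 0.0], [0.001, -0.0, -1.0]]
wrist_force: [-0.6, 0.6, 1.5]
gripper_width: 0.0159
gripper_force: 50.0
```

```bash
cat > st.py <<'E'
from mv import *
st();print('F tool',(R.T@np.array(s['wrist_force'])).round(2),'along',round(float(p[:2]@R[:2,0])*1000,1), 'lat',round(float(p[:2]@R[:2,1])*1000,1))
E
python3 st.py
```

```text
t 9.68 p [ 0.4689 -0.2032  0.0318] yawy -73.19 F [-0.59  0.62  1.46] w 0.0159 gf 50.0 q6 0.7
F tool [-0.39 -0.77 -1.46] along 390.2 lat 330.1
```

>>> {"method": "servo_tool", "body": {
  "series": [
    {"rot": [0, 0, 0], "xyz": [0.3, 0, 0], "jaw": 1.2},
    {"rot": [0, 0, 0], "xyz": [0.7, 0, 0], "jaw": 1.2},
    {"rot": [0, 0, 0], "xyz": [1.1, 0, 0], "jaw": 1.2},
    {"rot": [0, 0, 0], "xyz": [1.4, 0, 0], "jaw": 1.2},
    {"rot": [0, 0, 0], "xyz": [1.5, 0, 0], "jaw": 1.2}
  ]
}}

```text
t: 10.1
ee_pos: [0.4832, -0.1988, 0.0318]
orientation: [[0.957, 0.289, 0.0], [0.289, -0.957, 0.0], [0.0, -0.0, -1.0]]
wrist_force: [-1.5, -0.5, 3.2]
gripper_width: 0.0159
gripper_force: 50.0
```

>>> {"method": "servo_tool", "body": {
  "series": [
    {"rot": [0, 0, 0], "xyz": [0.1, 0, 0], "jaw": 1.2},
    {"rot": [0, 0, 0], "xyz": [0.2, 0, 0], "jaw": 1.2},
    {"rot": [0, 0, 0], "xyz": [0.3, 0, 0], "jaw": 1.2},
    {"rot": [0, 0, 0], "xyz": [0.4, 0, 0], "jaw": 1.2},
    {"rot": [0, 0, 0], "xyz": [0.4, 0, 0], "jaw": 1.2}
  ]
}}

```text
t: 10.52
ee_pos: [0.4866, -0.1978, 0.0318]
orientation: [[0.957, 0.289, 0.0], [0.289, -0.957, 0.0], [0.0, -0.0, -1.0]]
wrist_force: [-2.3, -1.1, 4.1]
gripper_width: 0.0156
gripper_force: 50.0
```

```bash
python3 st.py
```

```text
t 10.52 p [ 0.4866 -0.1978  0.0318] yawy -73.21 F [-2.29 -1.13  4.08] w 0.0156 gf 50.0 q6 0.73
F tool [-2.52  0.42 -4.08] along 408.7 lat 329.9
```

>>> {"method": "servo_tool", "body": {
  "series": [
    {"rot": [0, 0, 0], "xyz": [0.1, 0, -0.08], "jaw": 1.2},
    {"rot": [0, 0, 0], "xyz": [0.2, 0, -0.08], "jaw": 1.2},
    {"rot": [0, 0, 0], "xyz": [0.3, 0, -0.08], "jaw": 1.2},
    {"rot": [0, 0, 0], "xyz": [0.4, 0, -0.08], "jaw": 1.2},
    {"rot": [0, 0, 0], "xyz": [0.5, 0, -0.08], "jaw": 1.2}
  ]
}}

```text
t: 10.93
ee_pos: [0.4909, -0.1959, 0.032]
orientation: [[0.957, 0.289, -0.001], [0.289, -0.957, 0.001], [-0.001, -0.001, -1.0]]
wrist_force: [-1.0, -0.0, -0.6]
gripper_width: 0.0157
gripper_force: 50.0
```

>>> {"method": "servo_tool", "body": {
  "series": [
    {"rot": [0, 0, 0], "xyz": [0.1, 0, 0], "jaw": 1.2},
    {"rot": [0, 0, 0], "xyz": [0.2, 0, 0], "jaw": 1.2},
    {"rot": [0, 0, 0], "xyz": [0.3, 0, 0], "jaw": 1.2},
    {"rot": [0, 0, 0], "xyz": [0.4, 0, 0], "jaw": 1.2},
    {"rot": [0, 0, 0], "xyz": [0.4, 0, 0], "jaw": 1.2}
  ]
}}

```text
t: 11.35
ee_pos: [0.495, -0.1948, 0.0321]
orientation: [[0.957, 0.289, -0.0], [0.289, -0.957, 0.001], [-0.0, -0.001, -1.0]]
wrist_force: [-0.1, 0.6, -0.9]
gripper_width: 0.0155
gripper_force: 50.0
```

>>> {"method": "servo_tool", "body": {
  "series": [
    {"rot": [0, 0, 0], "xyz": [0.1, 0, 0], "jaw": 1.2},
    {"rot": [0, 0, 0], "xyz": [0.2, 0, 0], "jaw": 1.2},
    {"rot": [0, 0, 0], "xyz": [0.3, 0, 0], "jaw": 1.2},
    {"rot": [0, 0, 0], "xyz": [0.4, 0, 0], "jaw": 1.2},
    {"rot": [0, 0, 0], "xyz": [0.4, 0, 0], "jaw": 1.2}
  ]
}}

```text
t: 11.77
ee_pos: [0.4989, -0.1938, 0.0322]
orientation: [[0.957, 0.289, -0.0], [0.289, -0.957, 0.001], [0.0, -0.001, -1.0]]
wrist_force: [-0.1, 0.7, -2.1]
gripper_width: 0.0158
gripper_force: 50.0
```

>>> {"method": "servo_tool", "body": {
  "series": [
    {"rot": [0, 0, 0], "xyz": [0.1, 0, 0], "jaw": 1.2},
    {"rot": [0, 0, 0], "xyz": [0.2, 0, 0], "jaw": 1.2},
    {"rot": [0, 0, 0], "xyz": [0.3, 0, 0], "jaw": 1.2},
    {"rot": [0, 0, 0], "xyz": [0.4, 0, 0], "jaw": 1.2},
    {"rot": [0, 0, 0], "xyz": [0.4, 0, 0], "jaw": 1.2}
  ]
}}

```text
t: 12.18
ee_pos: [0.5026, -0.1926, 0.0322]
orientation: [[0.957, 0.289, -0.0], [0.289, -0.957, 0.001], [-0.0, -0.001, -1.0]]
wrist_force: [0.0, 0.2, -2.5]
gripper_width: 0.0155
gripper_force: 50.0
```

>>> {"method": "servo_tool", "body": {
  "series": [
    {"rot": [0, 0, 0], "xyz": [0.1, 0, 0.03], "jaw": 1.2},
    {"rot": [0, 0, 0], "xyz": [0.2, 0, 0.03], "jaw": 1.2},
    {"rot": [0, 0, 0], "xyz": [0.3, 0, 0.03], "jaw": 1.2},
    {"rot": [0, 0, 0], "xyz": [0.4, 0, 0.03], "jaw": 1.2},
    {"rot": [0, 0, 0], "xyz": [0.4, 0, 0.03], "jaw": 1.2}
  ]
}}

```text
t: 12.6
ee_pos: [0.5041, -0.1924, 0.0322]
orientation: [[0.957, 0.29, -0.005], [0.29, -0.957, -0.0], [-0.005, -0.001, -1.0]]
wrist_force: [-8.5, -2.7, 5.5]
gripper_width: 0.0155
gripper_force: 50.0
```

>>> {"method": "servo_tool", "body": {
  "series": [
    {"rot": [0, 0, 0], "xyz": [0.05, 0, -0.04], "jaw": 1.2},
    {"rot": [0, 0, 0], "xyz": [0.05, 0, -0.04], "jaw": 1.2},
    {"rot": [0, 0, 0], "xyz": [0.05, 0, -0.04], "jaw": 1.2}
  ]
}}

```text
t: 12.85
ee_pos: [0.5041, -0.1923, 0.0324]
orientation: [[0.957, 0.29, -0.006], [0.29, -0.957, -0.0], [-0.006, -0.001, -1.0]]
wrist_force: [-9.0, -3.0, 4.7]
gripper_width: 0.0158
gripper_force: 50.0
```

```bash
python3 st.py
```

```text
t 12.85 p [ 0.5041 -0.1923  0.0324] yawy -73.17 F [-9.01 -3.03  4.71] w 0.0158 gf 50.0 q6 0.76
F tool [-9.53  0.28 -4.65] along 426.8 lat 330.1
```

>>> {"method": "servo_tool", "body": {
  "series": [
    {"rot": [0, 0, 0], "xyz": [-0.1, 0, 0], "jaw": 1.2},
    {"rot": [0, 0, 0], "xyz": [-0.2, 0, 0], "jaw": 1.2},
    {"rot": [0, 0, 0], "xyz": [-0.2, 0, 0], "jaw": 1.2}
  ]
}}

```text
t: 13.1
ee_pos: [0.5041, -0.1922, 0.0323]
orientation: [[0.957, 0.289, -0.002], [0.289, -0.957, 0.001], [-0.002, -0.001, -1.0]]
wrist_force: [-5.4, -1.5, 0.3]
gripper_width: 0.0155
gripper_force: 50.0
```

>>> {"method": "servo_tool", "body": {
  "series": [
    {"rot": [0, 0, 0], "xyz": [0, 0, 0], "jaw": 4},
    {"rot": [0, 0, 0], "xyz": [0, 0, 0], "jaw": 4},
    {"rot": [0, 0, 0], "xyz": [0, 0, 0], "jaw": 4},
    {"rot": [0, 0, 0], "xyz": [0, 0, 0], "jaw": 4},
    {"rot": [0, 0, 0], "xyz": [0, 0, -0.5], "jaw": 4}
  ],
  "newtons": 8
}}

```text
t: 13.52
ee_pos: [0.5046, -0.1915, 0.0368]
orientation: [[0.957, 0.289, -0.001], [0.289, -0.957, 0.002], [-0.001, -0.002, -1.0]]
wrist_force: [-1.3, -0.8, 0.4]
gripper_width: 0.0395
gripper_force: 0.0
```

>>> {"method": "servo_tool", "body": {
  "series": [
    {"rot": [0, 0, 0], "xyz": [0, 0, -2], "jaw": 4},
    {"rot": [0, 0, 0], "xyz": [0, 0, -5], "jaw": 4},
    {"rot": [0, 0, 0], "xyz": [0, 0, -8], "jaw": 4},
    {"rot": [0, 0, 0], "xyz": [0, 0, -11], "jaw": 4},
    {"rot": [0, 0, 0], "xyz": [0, 0, -11], "jaw": 4}
  ]
}}

```text
t: 13.93
ee_pos: [0.5098, -0.1945, 0.1551]
orientation: [[0.957, 0.289, 0.012], [0.289, -0.957, -0.006], [0.01, 0.009, -1.0]]
wrist_force: [1.1, -1.0, 1.0]
gripper_width: 0.04
gripper_force: 0.0
```

```bash
python3 mv.py .5 -.031 .16 -154; python3 - <<'E'
from h import *
f=grab('side');P=cloud(f);H,S,V=cv2.split(cv2.cvtColor(f['color'],cv2.COLOR_RGB2HSV))
m=((H<4)|(H>175))&(S>180)&(V>80)&(P[...,0]>.4)&(P[...,0]<.6)&(np.abs(P[...,1])<.12)
print('knob',P[m].mean(0),m.sum())
m=(H>4)&(H<14)&(S>200)&(V>120)&(P[...,1]<-.1)&(P[...,1]>-.3)&(P[...,2]>.03)
print('grip',P[m].mean(0),m.sum())
a=np.array(f['color'])[200:350,280:440,::-1];b=grab('scene')['color'][180:345,90:266,::-1]
cv2.imwrite('pics/m2.png',np.hstack([cv2.resize(a,(400,375)),cv2.resize(b,(400,375))]))
E
```

```text
t 13.93 p [ 0.5098 -0.1945  0.1551] yawy -73.2 F [ 1.1  -0.98  1.04] w 0.04 gf 0.0 q6 0.75
xyz [  3.8  -15.93  -0.6 ] rot [ 4.00e-02 -8.40e-01  8.08e+01]
knob [ 0.49759825 -0.03071479  0.05951143] 56
grip [ 0.48987642 -0.19002341  0.03901951] 2
```

View pics/m2.png

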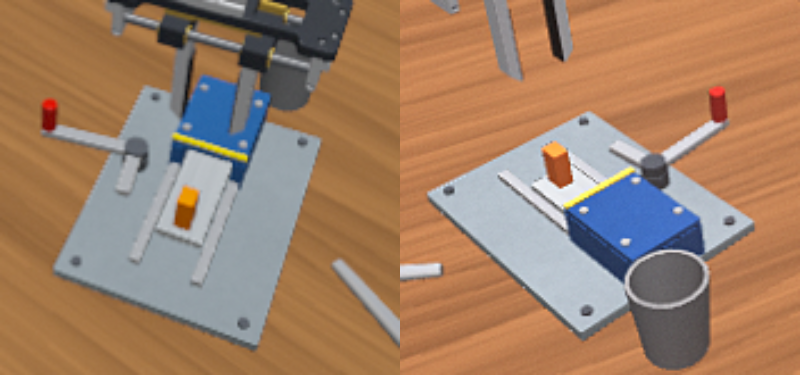

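The picture shows the die flat in the guideway with its front under the cover, and the lever still open. Next I go to the knob.

>>> {"method": "servo_tool", "body": {
  "series": [
    {"rot": [0, 0, 7], "xyz": [0.7, -3.1, 0], "jaw": 4},
    {"rot": [0, 0, 14], "xyz": [1.5, -6.3, 0], "jaw": 4},
    {"rot": [0, 0, 21], "xyz": [2.3, -9.5, 0], "jaw": 4},
    {"rot": [0, 0, 28], "xyz": [3.1, -12.7, 0], "jaw": 4},
    {"rot": [0, 0, 35], "xyz": [3.8, -15.8, 0], "jaw": 4}
  ]
}}

```text
t: 14.45
ee_pos: [0.4939, -0.028, 0.1455]
orientation: [[0.948, -0.318, -0.004], [-0.318, -0.948, 0.002], [-0.004, -0.001, -1.0]]
wrist_force: [0.9, -0.4, -0.4]
gripper_width: 0.04
gripper_force: 0.0
```

>>> {"method": "servo_tool", "body": {
  "series": [
    {"rot": [0, 0, 7], "xyz": [0, 0, 0], "jaw": 4},
    {"rot": [0, 0, 14], "xyz": [0, 0, 0], "jaw": 4},
    {"rot": [0, 0, 21], "xyz": [0, 0, 0], "jaw": 4},
    {"rot": [0, 0, 28], "xyz": [0, 0, 0], "jaw": 4},
    {"rot": [0, 0, 35], "xyz": [0, 0, 0], "jaw": 4}
  ]
}}

```text
t: 14.87
ee_pos: [0.4941, -0.0292, 0.1455]
orientation: [[0.595, -0.804, -0.004], [-0.804, -0.595, 0.002], [-0.004, 0.002, -1.0]]
wrist_force: [0.0, 0.7, 0.4]
gripper_width: 0.0399
gripper_force: 0.0
```

>>> {"method": "servo_tool", "body": {
  "series": [
    {"rot": [0, 0, 6], "xyz": [0, 0, 0], "jaw": 4},
    {"rot": [0, 0, 11], "xyz": [0, 0, 0], "jaw": 4},
    {"rot": [0, 0, 11], "xyz": [0, 0, 0], "jaw": 4},
    {"rot": [0, 0, 11], "xyz": [0, 0, 0], "jaw": 4}
  ]
}}

```text
t: 15.2
ee_pos: [0.4945, -0.0296, 0.146]
orientation: [[0.437, -0.899, -0.003], [-0.899, -0.437, 0.002], [-0.003, 0.002, -1.0]]
wrist_force: [0.5, -0.0, 0.3]
gripper_width: 0.0398
gripper_force: 0.0
```

```bash
python3 mv.py .5015 -.0314 .045 -154
```

```text
t 15.2 p [ 0.4945 -0.0296  0.146 ] yawy -154.06 F [ 0.45 -0.    0.26] w 0.0398 gf 0.0 q6 2.45
xyz [ 0.5  -0.57 10.1 ] rot [ 0.13  0.16 -0.06]
```

>>> {"method": "servo_tool", "body": {
  "series": [
    {"rot": [0, 0, 0], "xyz": [0.5, -0.6, 2], "jaw": 4},
    {"rot": [0, 0, 0], "xyz": [0.5, -0.6, 5], "jaw": 4},
    {"rot": [0, 0, 0], "xyz": [0.5, -0.6, 8], "jaw": 4},
    {"rot": [0, 0, 0], "xyz": [0.5, -0.6, 10], "jaw": 4},
    {"rot": [0, 0, 0], "xyz": [0.5, -0.6, 10], "jaw": 4}
  ]
}}

```text
t: 15.62
ee_pos: [0.498, -0.0305, 0.0423]
orientation: [[0.437, -0.899, -0.012], [-0.9, -0.437, 0.003], [-0.008, 0.009, -1.0]]
wrist_force: [-1.1, -0.1, -0.3]
gripper_width: 0.04
gripper_force: 0.0
```

>>> {"method": "servo_tool", "body": {
  "series": [
    {"rot": [0, 0, 0], "xyz": [0, 0, 0], "jaw": 1.4},
    {"rot": [0, 0, 0], "xyz": [0, 0, 0], "jaw": 1.4},
    {"rot": [0, 0, 0], "xyz": [0, 0, 0], "jaw": 1.4},
    {"rot": [0, 0, 0], "xyz": [0, 0, 0], "jaw": 1.4}
  ],
  "newtons": 8
}}

```text
t: 15.95
ee_pos: [0.5046, -0.0322, 0.0493]
orientation: [[0.436, -0.9, 0.003], [-0.9, -0.436, -0.0], [0.002, -0.002, -1.0]]
wrist_force: [-1.1, -1.0, 1.1]
gripper_width: 0.0171
gripper_force: 0.7
```

```bash
python3 - <<'E'
from mv import *
st()
piv=np.array([.540,-.110]);k=p[:2]-piv;print(np.hypot(*k),np.degrees(np.arctan2(k[1],k[0])))
k*=.0885/np.hypot(*k)
yaw0=np.degrees(np.arctan2(R[1,1],R[0,1]))
for a in (7,14,21,28,35):
    r=np.radians(a);c,s_=np.cos(r),np.sin(r);n=np.array([[c,-s_],[s_,c]])@k-k+p[:2]
    print(a,end=' ');go(n[0],n[1],p[2],yaw0+a)
E
```

```text
t 15.95 p [ 0.5046 -0.0322  0.0493] yawy -154.16 F [-1.11 -0.97  1.08] w 0.0171 gf 0.7 q6 2.46
0.08544847271803513 114.47290909358361
7 xyz [ 0.04  1.08 -0.  ] rot [-0.12 -0.09 -7.  ]
14 xyz [ 0.21  2.15 -0.  ] rot [ -0.11  -0.1  -14.  ]
21 xyz [ 0.51  3.18 -0.01] rot [ -0.11  -0.11 -21.  ]
28 xyz [ 0.94  4.18 -0.01] rot [ -0.1   -0.11 -28.  ]
35 xyz [ 1.48  5.11 -0.01] rot [ -0.09  -0.12 -35.  ]
```

>>> {"method": "servo_tool", "body": {
  "series": [
    {"rot": [0, 0, -7], "xyz": [0.05, 1.08, 0], "jaw": 1.4},
    {"rot": [0, 0, -14], "xyz": [0.21, 2.15, 0], "jaw": 1.4},
    {"rot": [0, 0, -21], "xyz": [0.51, 3.18, 0], "jaw": 1.4},
    {"rot": [0, 0, -28], "xyz": [0.94, 4.18, 0], "jaw": 1.4},
    {"rot": [0, 0, -35], "xyz": [1.48, 5.11, 0], "jaw": 1.4}
  ]
}}

```text
t: 16.37
ee_pos: [0.4639, -0.0663, 0.0493]
orientation: [[0.876, -0.482, 0.001], [-0.482, -0.876, 0.003], [-0.0, -0.003, -1.0]]
wrist_force: [-1.7, 3.7, 4.8]
gripper_width: 0.0159
gripper_force: 8.0
```

>>> {"method": "servo_tool", "body": {
  "series": [
    {"rot": [0, 0, -7], "xyz": [0.05, 1.08, 0], "jaw": 1.4},
    {"rot": [0, 0, -14], "xyz": [0.21, 2.15, 0], "jaw": 1.4},
    {"rot": [0, 0, -21], "xyz": [0.51, 3.18, 0], "jaw": 1.4},
    {"rot": [0, 0, -28], "xyz": [0.94, 4.18, 0], "jaw": 1.4},
    {"rot": [0, 0, -35], "xyz": [1.48, 5.11, 0], "jaw": 1.4}
  ]
}}

```text
t: 16.78
ee_pos: [0.4514, -0.1191, 0.0492]
orientation: [[0.994, 0.108, -0.0], [0.108, -0.994, 0.001], [-0.0, -0.001, -1.0]]
wrist_force: [-1.7, 2.4, 6.0]
gripper_width: 0.0158
gripper_force: 8.0
```

```bash
python3 - <<'E'
from mv import *
st();k=p[:2]-np.array([.540,-.110]);print(np.hypot(*k),np.degrees(np.arctan2(k[1],k[0])))
for a in (192,197):
  r=np.radians(a);go(.540+.0885*np.cos(r),-.110+.0885*np.sin(r),p[2],a-270)
E
```

```text
t 16.78 p [ 0.4514 -0.1191  0.0492] yawy -83.81 F [-1.69  2.35  5.99] w 0.0158 gf 8.0 q6 1.02
0.0890969077254872 -174.12351538478626
xyz [ 0.1   0.94 -0.  ] rot [-0.08  0.01 -5.81]
xyz [ 0.22  1.71 -0.  ] rot [-8.000e-02  1.000e-02 -1.081e+01]
```

>>> {"method": "servo_tool", "body": {
  "series": [
    {"rot": [0, 0, -5.5], "xyz": [0.1, 0.9, 0], "jaw": 1.4},
    {"rot": [0, 0, -11], "xyz": [0.22, 1.7, 0], "jaw": 1.4},
    {"rot": [0, 0, -11], "xyz": [0.22, 1.9, 0], "jaw": 1.4},
    {"rot": [0, 0, -11], "xyz": [0.22, 1.9, 0], "jaw": 1.4},
    {"rot": [0, 0, -11], "xyz": [0.22, 1.9, 0], "jaw": 1.4}
  ]
}}

```text
t: 17.2
ee_pos: [0.4549, -0.1365, 0.0489]
orientation: [[0.957, 0.289, -0.002], [0.289, -0.957, 0.004], [-0.001, -0.004, -1.0]]
wrist_force: [-5.3, 5.0, 7.6]
gripper_width: 0.0154
gripper_force: 8.0
```

```bash
python3 - <<'E'
from mv import *
st();k=p[:2]-np.array([.540,-.110]);print(np.hypot(*k),np.degrees(np.arctan2(k[1],k[0])),R.T@s['wrist_force'])
E
```

```text
t 17.2 p [ 0.4549 -0.1365  0.0489] yawy -73.21 F [-5.26  5.02  7.58] w 0.0154 gf 8.0 q6 0.8
0.08909939716108571 -162.67432084145676 [-3.59442023 -6.35593012 -7.55234749]
```

>>> {"method": "servo_tool", "body": {
  "series": [
    {"rot": [0, 0, 0], "xyz": [-0.1, -0.1, 0], "jaw": 4},
    {"rot": [0, 0, 0], "xyz": [-0.1, -0.1, 0], "jaw": 4},
    {"rot": [0, 0, 0], "xyz": [-0.1, -0.1, 0], "jaw": 4},
    {"rot": [0, 0, 0], "xyz": [-0.1, -0.1, 0], "jaw": 4},
    {"rot": [0, 0, 0], "xyz": [-0.1, -0.1, -3], "jaw": 4}
  ]
}}

```text
t: 17.62
ee_pos: [0.45, -0.135, 0.0729]
orientation: [[0.957, 0.289, -0.011], [0.289, -0.957, 0.006], [-0.009, -0.009, -1.0]]
wrist_force: [-0.9, -0.5, 0.0]
gripper_width: 0.0395
gripper_force: 0.0
```

>>> {"method": "servo_tool", "body": {
  "series": [
    {"rot": [0, 0, 0], "xyz": [-1, -1, -4], "jaw": 4},
    {"rot": [0, 0, 0], "xyz": [-3, -3, -6], "jaw": 4},
    {"rot": [0, 0, 0], "xyz": [-5, -5, -8], "jaw": 4},
    {"rot": [0, 0, 0], "xyz": [-5, -7, -8], "jaw": 4},
    {"rot": [0, 0, 0], "xyz": [-5, -7, -8], "jaw": 4}
  ]
}}

```text
t: 18.03
ee_pos: [0.3859, -0.0831, 0.1588]
orientation: [[0.957, 0.29, 0.002], [0.29, -0.957, 0.0], [0.002, 0.0, -1.0]]
wrist_force: [0.0, 0.4, 0.4]
gripper_width: 0.04
gripper_force: 0.0
```

```bash
python3 - <<'E'
from h import *
f=grab('side');P=cloud(f);H,S,V=cv2.split(cv2.cvtColor(f['color'],cv2.COLOR_RGB2HSV))
m=((H<4)|(H>175))&(S>180)&(V>80)&(P[...,0]>.4)&(P[...,0]<.6)&(P[...,1]<0)&(P[...,1]>-.2)
print('knob',P[m].mean(0),m.sum())
a=np.array(f['color'])[200:350,280:440,::-1];b=grab('scene')['color'][180:345,90:266,::-1]
cv2.imwrite('pics/m3.png',np.hstack([cv2.resize(a,(400,375)),cv2.resize(b,(400,375))]))
import mv;mv.st()
E
```

```text
knob [ 0.44674607 -0.13993907  0.05977668] 61
t 18.13 p [ 0.3867 -0.0848  0.1578] yawy -73.12 F [ 0.04 -0.71  0.22] w 0.0398 gf 0.0 q6 0.84
```

View pics/m3.png

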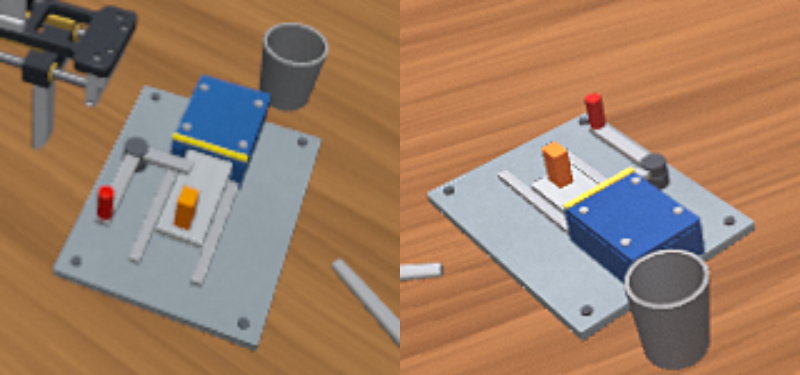

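The picture shows the lever square across the guideway, its handle parallel to the rails, the die unmoved and the arm clear.

```bash
python3 -c "
from plant import ctrl
print(ctrl.job_done())"
```

```text
the job is handed in; nothing more can be done
None
```

I handed the job in at about 18 s. The die slide went in until it met firm resistance about 45 mm past the cover mouth, at about 9.5 N, below the 12 N at which the stop yields. The lever was swung back to its end position and released, the arm stayed clear of the torch, jar, block and cup, and the hand-in gave no verdict.

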